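Pack out the specimen clamp and hold it shut

ROBOT

A 6-joint arm with a two-finger parallel gripper is mounted at the origin on the work surface. World frame = base frame: x ahead of the robot, y to its left, z up, the work surface at z = 0. Lengths are in m, angles in rad, forces in N, time in s.
With the tool pointing down it reaches from about 0.35 to 0.975 m from the base axis. Payload 17.4 kg.
Tool frame: the origin (TCP) lies on the front face of the gripper's body, between the roots of the fingers; the fingertips stand 73 mm ahead of it and the grasp point (between the pads) lies 54 mm ahead of it; z points along the fingers, y is the line along which they close (so a half turn about z gives the same grasp; the last joint's range is limited). The gripper opens to 85 mm and grips with 20 to 120 N. Pads are 22 mm wide; open, the fingers measure 114 mm over their backs; the gripper's body (76 mm by 85 mm) begins 54 mm behind the grasp point. The pads swing forward as they close: fully open they stand 13 mm farther back than shut.
Start: joints at [1.311, 0.116, 1.442, -0, 1.584, -0.038], TCP at [0.148, 0.658, 0.304] pointing down, gripper open.
Joint ranges: [-2.83, 2.83], [-0.83, 2.19], [0.07, 2.5], [-1.14, 4.28], [0.01, 3], [-2.97, 2.97]. Speed limits (rad/s): [1.89, 1.89, 2.22, 3.14, 3.14, 3.14].

INTERFACE

Orientations are given as [roll, pitch, yaw] about the fixed x, y, z axes, in that order (R = Rz(yaw) Ry(pitch) Rx(roll)).
In Python, from cell import reach, move_linear, set_joints, set_gripper, pause, ik, state, read_camera, get_calibration, MotionError, job_done gives the robot as it stands. Calls block until the motion is done:
- reach(position, orientation): joint-space move of the TCP to a pose.
- move_linear(position, frame=None, velocity=0.15, threshold=None): straight line of the TCP; frame=None keeps the orientation; velocity is the mean speed in m/s. With threshold (N) it stops when the force on the tool has changed by that much, and returns True; else False.
- set_joints(angles): joint-space move.
- set_gripper(opening): finger opening in m; the grip force is fixed at half the most; returns when the fingers have stopped.
- pause(seconds).
- ik(position, orientation): joint angles nearest the present ones, or None.
- state(): the state.
- read_camera(name): name is "side" or "top"; returns the picture (384x512x3 uint8, red, green, blue); there is no depth.
- get_calibration(name): a dict with "fx", "fy", "cx", "cy" (pixels), "k1" (the pictures are not rectified: a ray, as slopes to the right and down, at radius r is drawn at 1 + k1 r^2 times it, then the intrinsics apply), "extrinsics" (4x4, takes a point from camera to world coordinates). Camera axes: x right, y up, looking along -z (the intrinsics and any distortion apply to the point x, -y, -z); pixel columns grow to the right and rows downward; lengths in m; the calibration is good to about 2 mm. A picture is of the moment at which its call begins. get_calibration takes no time and is no camera call.
A pose or a line that the arm cannot do raises MotionError and nothing moves.
- job_done(): hands the job in; it is judged then, once.
The state is a dict: "clock": time; "joints": joint angles; "joint_velocities": joint speeds; "tau": joint torques, N m; "ee_pos": TCP position; "tcp_rot": TCP orientation; "wrist_force": force on the tool from outside, world axes, zero at the start; "moment": the same for the moment, N m; "gripper_width": finger opening in m; "grip_force": force on a finger pad.
Only numpy, scipy, OpenCV 4.12 (cv2) and the standard library are available. Lean on these libraries where they do the work, as an engineer would, in place of code of your own. Each camera call takes 0.05 s, during which the arm holds its last target. There are 200 camera calls.

TASK

Pull the drawer of the small white chest open, and stand aluminium spacer blocks from it in the gap between the specimen clamp's press and its backstop, one behind the other, upright and flat face to flat face, until the gap is so nearly filled that the press can close it. Then push the press by its upright plate until you feel the whole stack tight against the backstop, and finish while holding it firmly pushed: the press springs back if let go. Keep unused spacers well clear of the clamp and leave the other things on the bench where they are.

Things in the scene. Friction and masses are not known exactly. Their poses are not given: they have to be found in the camera images.
- chest: white chest with one drawer, 240 mm deep (its x), 180 mm wide (its y), 90 mm high, standing fixed on the bench; origin at the centre of its underside; its front faces its -x. The drawer is 138 mm wide inside, floor 22 mm above the bench, side walls up to 68 mm, front panel 15 mm thick, up to 78 mm; low ribs, 10 mm high and 36 mm wide, part the spacers.
- chest_drawer0 (a joint): how far the drawer is pulled out along the chest's -x, m: 0 shut, 0.166 fully out; it slides with 1 N of friction and stays where it is left. Pull it out by about 0.13 to 0.16: the third spacer can be gripped from 0.12, the fourth from 0.15.
- chest_drawer0_handle (a point): middle of the drawer's bar handle: a level round bar of 11 mm diameter along the chest's y, 90 mm long, its centre line 35 mm in front of the drawer's front panel and 52 mm above the bench; two thin standoffs 38 mm either side of the middle join it to the panel. Moves with the drawer.
- spacer_a: aluminium spacer block, 18 mm thick (its x) x 40 mm wide (its y) x 40 mm tall (its z), 55 to 110 g, all four alike; origin at the centre of its underside. At first upright in the shut drawer, thickness along its slide, first from the front, its centre 70 mm in front of the chest's origin along the chest's x, underside 22 mm above the bench. It rides with the drawer.
- spacer_b: aluminium spacer block, 18 mm thick (its x) x 40 mm wide (its y) x 40 mm tall (its z), 55 to 110 g, all four alike; origin at the centre of its underside. At first upright in the shut drawer, thickness along its slide, second from the front, its centre 42 mm in front of the chest's origin along the chest's x, underside 22 mm above the bench. It rides with the drawer.
- spacer_c: aluminium spacer block, 18 mm thick (its x) x 40 mm wide (its y) x 40 mm tall (its z), 55 to 110 g, all four alike; origin at the centre of its underside. At first upright in the shut drawer, thickness along its slide, third from the front, its centre 14 mm in front of the chest's origin along the chest's x, underside 22 mm above the bench. It rides with the drawer.
- spacer_d: aluminium spacer block, 18 mm thick (its x) x 40 mm wide (its y) x 40 mm tall (its z), 55 to 110 g, all four alike; origin at the centre of its underside. At first upright in the shut drawer, thickness along its slide, last from the front, its centre 14 mm behind the chest's origin along the chest's x, underside 22 mm above the bench. It rides with the drawer.
- clamp: grey specimen clamp fixed on the bench: a flat bed 230 mm long (from 130 mm behind to 100 mm ahead of its origin along its x), 100 mm wide, top 12 mm above the bench; origin on the bench, on the centre line of the clamping. Its x points from press to backstop, level, away from the robot; its y is across.
- press: the sliding press: a steel nose 32 mm wide and 34 mm high (near side of the gap), a rod behind it, and an upright aluminium push plate at the rear, 8 mm thick along x, 44 mm wide, from 2 to 66 mm above the bed. Origin at the foot of the nose's front face; its axes are the clamp's. It slides 30 mm along the clamp's x from rest to a hard stop; a spring (2 N at rest, 5 N at the stop) returns it.
- press_face (a point): centre of the nose's front face, 20.5 mm above the bed; at rest it is 45 mm behind the clamp's origin along x.
- press_plate (a point): middle of the push plate's rear face (the one to push on, towards the clamp's +x), 2 mm below the plate's top edge, 50 mm behind the nose's front face, 76.5 mm above the bench. The bench and bed behind the plate are free.
- backstop: fixed backstop on the bed, holding a black specimen mount; a steel face 32 mm wide and 36 mm high looks to the press. Origin at the foot of that face, on the bed's top (12 mm above the bench); its x axis is the clamp's x. The gap from the press's face at rest to this face differs from time to time, 52 to 78 mm: two or three spacers are needed.
- mount_black: bystander: black resin specimen mount, 33 mm across, 20 mm high
- mount_clear: bystander: grey resin specimen mount, 33 mm across, 20 mm high
- cap: bystander: white open plastic cup, 36 mm across, 26 mm high
- foam_block: bystander: black rubber block, 34 x 28 x 22 mm
- polish_jar: bystander: amber glass jar, 52 mm across, 70 mm high
- driver: bystander: screwdriver lying on the bench, 160 mm long
- slide_tray: bystander: grey plastic tray with dividers, 90 x 120 x 30 mm

How it is judged:
By the outcome, as a careful person would: the job done as asked, in the order asked, and still so for the second after the job is handed in, while the arm keeps its last pose, push and grip.
It also fails if it takes over 72 s, if anything falls off the work surface, if the arm or the gripper's body presses on something with over 40 N, if the wrist force passes 120 N, or if a joint passes its speed limit or range.

## Working session

There is one attempt and no reset: what is moved stays moved. The work goes in short steps, each a Python script; the robot and the scene stay as the last script left them, time stands still between calls to the robot, and variables do not carry over. Pictures are saved under pics/ and viewed, at most 10 in all, crops included, and the job is handed in when it is done.

```bash
mkdir -p pics; ls
python3 - <<'E'
from cell import *
import cv2,numpy as np
np.set_printoptions(precision=4,suppress=True)
for n in("side","top"):
    im=read_camera(n); cv2.imwrite(f"pics/{n}0.png",im[:,:,::-1]); cv2.imwrite(f"pics/{n}0b.png",cv2.resize(im[:,:,::-1],(800,600),interpolation=cv2.INTER_CUBIC))
    c=get_calibration(n); print({k:np.array(v) for k,v in c.items()})
s=state();print(s)
E
```

```text
pics
{'fx': array(361.179), 'fy': array(361.179), 'cx': array(258.9908), 'cy': array(191.5789), 'k1': array(-0.009), 'extrinsics': array([[ 0.7922,  0.3899, -0.4696,  0.1778],
       [-0.6101,  0.4832, -0.6279, -0.5801],
       [-0.0179,  0.7839,  0.6206,  0.6547],
       [ 0.    ,  0.    ,  0.    ,  1.    ]])}
{'fx': array(406.3389), 'fy': array(406.3389), 'cx': array(253.6908), 'cy': array(191.0916), 'k1': array(-0.0991), 'extrinsics': array([[ 0.0054,  0.9883, -0.1525,  0.4055],
       [-0.9999,  0.0071,  0.0107,  0.0123],
       [ 0.0117,  0.1524,  0.9883,  1.2928],
       [ 0.    ,  0.    ,  0.    ,  1.    ]])}
{'clock': 0.1, 'joints': array([ 1.3112,  0.1164,  1.4422,  0.    ,  1.584 , -0.0378]), 'joint_velocities': array([ 0.0004, -0.0017, -0.0024, -0.0006, -0.0009, -0.0007]), 'tau': array([  0.0023, -73.3675, -63.3786,  -0.    ,   0.0053,  -0.    ]), 'ee_pos': array([0.1485, 0.6584, 0.3033]), 'tcp_rot': array([-3.1406, -0.0001,  2.9198]), 'wrist_force': array([-0.2957,  1.0182,  0.0272]), 'moment': array([-0.0754,  0.0237, -0.0615]), 'grip_force': 0.0, 'gripper_width': 0.0852733936340993}
```

View pics/side0b.png

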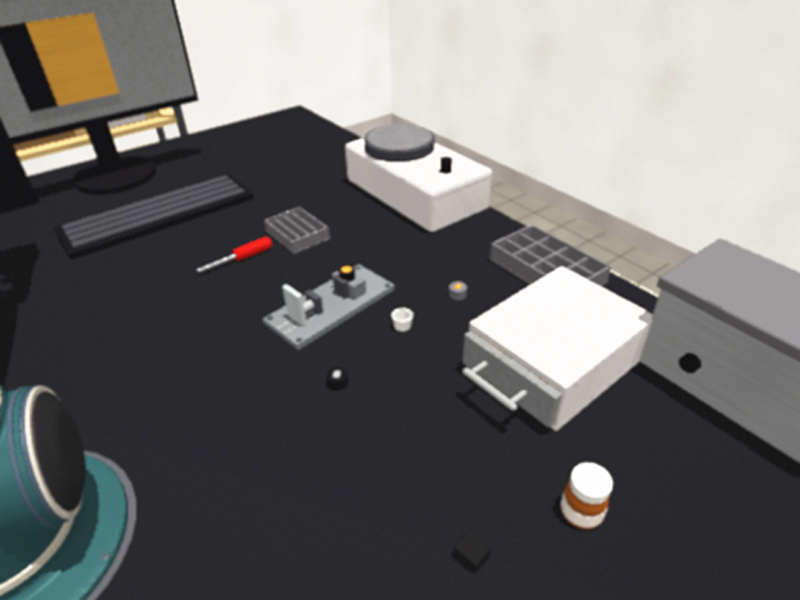

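View pics/top0b.png

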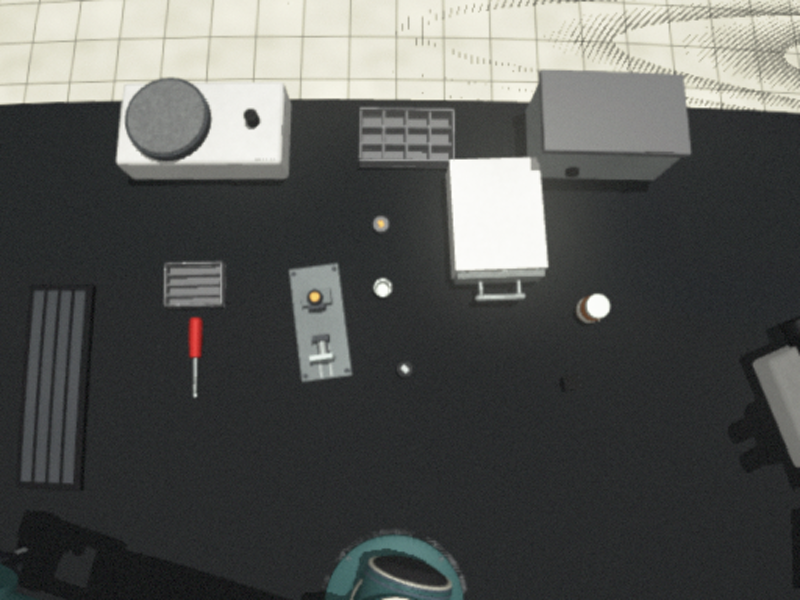

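The side view shows the clamp around (330,305) with the press plate at (295,303), and the chest at (560,345) with its handle from (467,372) to (515,405). The top view (right = -y, up = +x) shows the clamp at (320,322), backstop at (316,298) and handle from (478,297) to (524,296). I'll enlarge both.

Run:
```python
import cv2,numpy as np
def crop(f,x0,y0,w,h,s):
    im=cv2.imread(f)[y0:y0+h,x0:x0+w]; im=cv2.resize(im,None,fx=s,fy=s,interpolation=cv2.INTER_CUBIC)
    im=cv2.convertScaleAbs(im,alpha=1.15,beta=15)
    for i in range(0,w,10):
        cv2.line(im,(i*s,0),(i*s,6),(0,255,255),1); cv2.putText(im,str(x0+i),(i*s,16),0,.35,(0,255,255),1)
    for j in range(0,h,10):
        cv2.line(im,(0,j*s),(6,j*s),(0,255,255),1); cv2.putText(im,str(y0+j),(8,j*s+4),0,.35,(0,255,255),1)
    return im
a=crop("pics/top0.png",180,162,50,85,7); b=crop("pics/top0.png",283,96,71,100,6)
print(a.shape,b.shape)
c=np.zeros((600,790,3),np.uint8); c[:a.shape[0],:350]=a; c[:600,358:358+426]=b; cv2.imwrite("pics/topc.png",c)
a=crop("pics/side0.png",165,165,92,60,8); cv2.imwrite("pics/sidec1.png",a)
a=crop("pics/side0.png",292,165,130,110,5); cv2.imwrite("pics/sidec2.png",a)
```

```text
(595, 350, 3) (600, 426, 3)
```

View pics/topc.png

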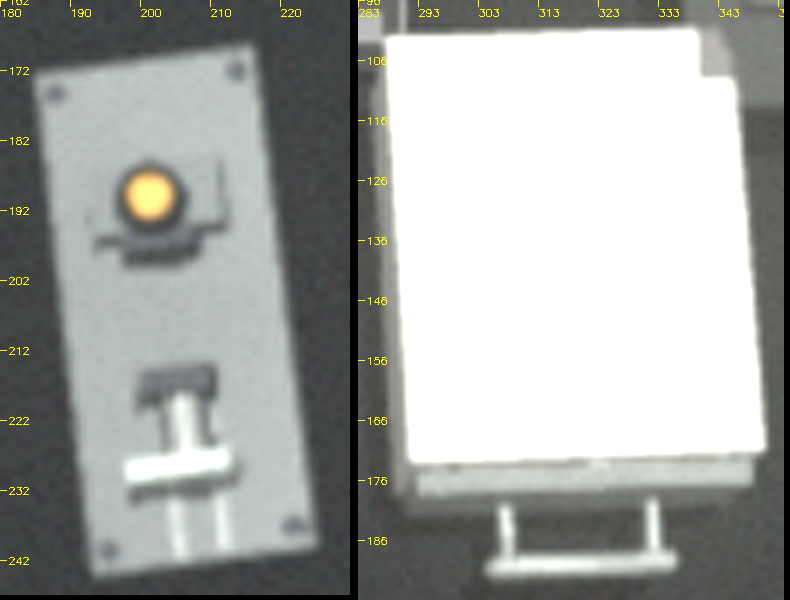

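View pics/sidec1.png

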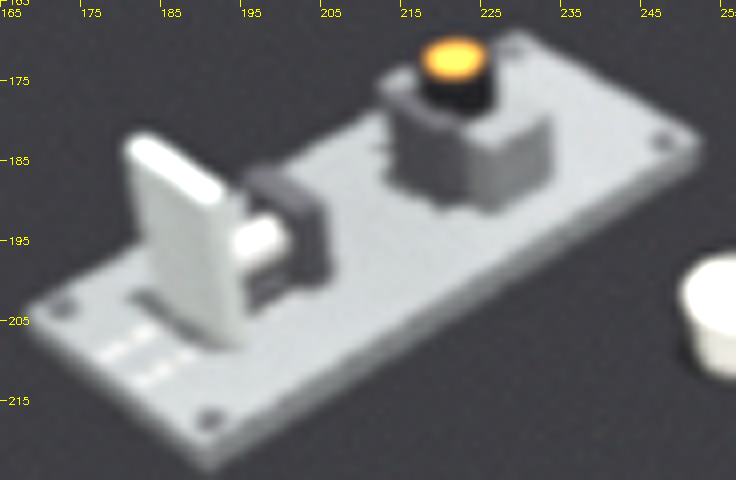

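View pics/sidec2.png

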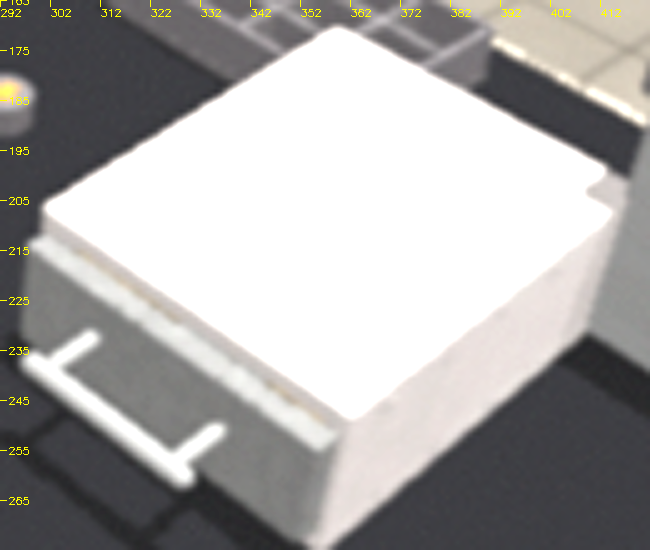

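The crops show the bed corners, the nose, the backstop face and plate, and the handle bar with its ends sharp in both views. Next I triangulate these points.

```bash
cat > geo.py <<'E'
import numpy as np,cv2
from cell import get_calibration
C={n:get_calibration(n) for n in("side","top")}
def ray(n,p):
    c=C[n];E=np.array(c["extrinsics"]);K=np.array([[c["fx"],0,c["cx"]],[0,c["fy"],c["cy"]],[0,0,1.]])
    u=cv2.undistortPoints(np.array([[p]],float),K,np.array([c["k1"],0,0,0.]))[0,0]
    d=E[:3,:3]@np.array([u[0],-u[1],-1]);return E[:3,3],d/np.linalg.norm(d)
def atz(n,p,z):
    o,d=ray(n,p);return o+d*(z-o[2])/d[2]
def tri(ps,pt):
    A=np.zeros((3,3));b=np.zeros(3);R=[ray("side",ps),ray("top",pt)]
    for o,d in R: M=np.eye(3)-np.outer(d,d);A+=M;b+=M@o
    x=np.linalg.solve(A,b);return x,np.linalg.norm((np.eye(3)-np.outer(R[0][1],R[0][1]))@(x-R[0][0]))*2
def pix(x,y,x0,y0,s,ox=0): return (x0+(x-ox+.5)/s-.5,y0+(y+.5)/s-.5)
t1=lambda x,y:pix(x,y,180,162,7)
t2=lambda x,y:pix(x,y,283,96,6,358)
s1=lambda x,y:pix(x,y,165,165,8)
s2=lambda x,y:pix(x,y,292,165,5)
E
python3 - <<'E'
from geo import *
np.set_printoptions(precision=4,suppress=True)
P={"bed nearL":(s1(26,308),t1(94,577)),"bed nearR":(s1(208,460),t1(318,546)),"bed farR":(s1(702,142),t1(254,44)),"bed farL":(s1(520,32),t1(35,73)),
"plate topL":(s1(128,136),t1(124,480)),"plate topR":(s1(220,200),t1(234,464)),
"nose top frontL":(s1(268,166),t1(140,368)),"nose top frontR":(s1(328,206),t1(216,366)),
"back face topL":(s1(380,88),t1(124,264)),"back face topR":(s1(464,130),t1(200,258)),
"handle L":(s2(25,362),t2(489,569)),"handle R":(s2(190,482),t2(676,560)),
"chest FL":(s2(42,208),t2(410,462)),"chest FR":(s2(352,418),t2(766,450)),"chest BL":(s2(338,27),t2(386,36)),"chest BR":(s2(617,210),t2(735,80)),
"panel L":(s2(32,240),t2(417,493)),"panel R":(s2(322,448),t2(753,485))}
for k,(a,b) in P.items():
    x,e=tri(a,b);print(k,x,"%.4f"%e)
for k,p in {"back foot L":(383,180),"back foot R":(465,208),"nose foot R":(332,282)}.items(): print(k,atz("side",s1(*p),.012))
E
```

```text
bed nearL [0.4345 0.1873 0.0133] 0.0012
bed nearR [0.4494 0.0877 0.0056] 0.0012
bed farR [0.6783 0.1209 0.009 ] 0.0005
bed farL [0.6639 0.2212 0.011 ] 0.0002
plate topL [0.4743 0.1661 0.0812] 0.0015
plate topR [0.4821 0.1194 0.0786] 0.0025
nose top frontL [0.5242 0.1654 0.0454] 0.0015
nose top frontR [0.5265 0.1312 0.0471] 0.0015
back face topL [0.5717 0.1715 0.0533] 0.0038
back face topR [0.579  0.1364 0.0505] 0.0128
handle L [ 0.5999 -0.1583  0.0505] 0.0012
handle R [ 0.6058 -0.2563  0.0511] 0.0002
chest FL [ 0.6484 -0.114   0.0887] 0.0007
chest FR [ 0.6561 -0.2953  0.0905] 0.0003
chest BL [ 0.8746 -0.1039  0.0893] 0.0005
chest BR [ 0.8535 -0.287   0.0924] 0.0027
panel L [ 0.6358 -0.1193  0.0786] 0.0023
panel R [ 0.6415 -0.292   0.0788] 0.0028
back foot L [0.5711 0.1726 0.012 ]
back foot R [0.5854 0.1398 0.012 ]
nose foot R [0.5261 0.1338 0.012 ]
```

Measurements agree with the given sizes:

| Item | Measured | Check |
|---|---|---|
| Handle | (.603, -.207), z ≈ .051 | given z .052 |
| Chest | yaw ≈ .044, top z ≈ .09 | given height .09 |
| Clamp | yaw ≈ .145, origin (.571, .1565) | bed corners come out at z ≈ .01, given .012 |
| Gap | ≈ 50–58 mm | means two spacers |

Next I open the drawer.

```bash
cat >> geo.py <<'E'
from cell import *
PI=np.pi
CY=.044; CH=np.array([.7574,-.2003]); cx=np.array([np.cos(CY),np.sin(CY)])
KY=.1455; KO=np.array([.5714,.1565]); kx=np.array([np.cos(KY),np.sin(KY)])
def ch(x,z): return [*(CH+cx*x),z]      # chest-frame x -> TCP target, z = TCP height
def kl(x,z): return [*(KO+kx*x),z]
def st(t=""):
    s=state();print(t,"t%.1f"%s["clock"],s["ee_pos"].round(4),"F",s["wrist_force"].round(1),"w%.4f"%s["gripper_width"],"g%.0f"%s["grip_force"],flush=True)
def cropimg(n,x0,y0,w,h,s):
    im=read_camera(n)[y0:y0+h,x0:x0+w,::-1]
    return cv2.convertScaleAbs(cv2.resize(im,None,fx=s,fy=s,interpolation=cv2.INTER_CUBIC),alpha=1.15,beta=15)
E
python3 - <<'E'
from geo import *
print("mount top",tri(s1(455,58),t1(150,195)), "foam",atz("top",(360,245),.02),"jar",atz("top",(382,196),.07))
x=-.155
for p in (ch(x,.2),ch(x,.105),ch(x-.145,.105)): print(ik(p,[PI,0,PI/2+CY]))
set_gripper(.03)
reach(ch(x,.2),[PI,0,PI/2+CY]); st()
print(move_linear(ch(x,.105),velocity=.12,threshold=12)); st("down")
set_gripper(.0); st("grip")
E
```

```text
mount top (array([0.59955839, 0.1608043 , 0.06033309]), np.float64(0.0001238009542396954)) foam [ 0.43285131 -0.33653821  0.02      ] jar [ 0.58167154 -0.39654424  0.07      ]
[-0.37111552  0.08077025  1.64921859  0.          1.41160381 -0.41511552]
[-0.37111552  0.1573947   1.72830185  0.          1.2558961  -0.41511552]
[-0.4869731  -0.12938731  2.01834503  0.          1.25263493 -0.5309731 ]
 t4.1 [ 0.6028 -0.2066  0.2   ] F [ 0.3 -0.2  0.2] w0.0300 g0
True
down t4.8 [ 0.602  -0.2068  0.1071] F [-5.2  2.2 11.6] w0.0298 g6
grip t5.2 [ 0.6017 -0.2067  0.1063] F [0.9 0.1 4.8] w0.0092 g59
```

Run:
```python
from geo import *
p=state()["ee_pos"]; d=-cx*.145
print(move_linear([p[0]+d[0],p[1]+d[1],p[2]],velocity=.1,threshold=25)); st("pulled")
cv2.imwrite("pics/p1.png",cropimg("side",225,130,170,130,4))
```

```text
False
pulled t6.8 [ 0.4567 -0.2133  0.1063] F [-1.5 -6.   4.2] w0.0087 g59
```

View pics/p1.png

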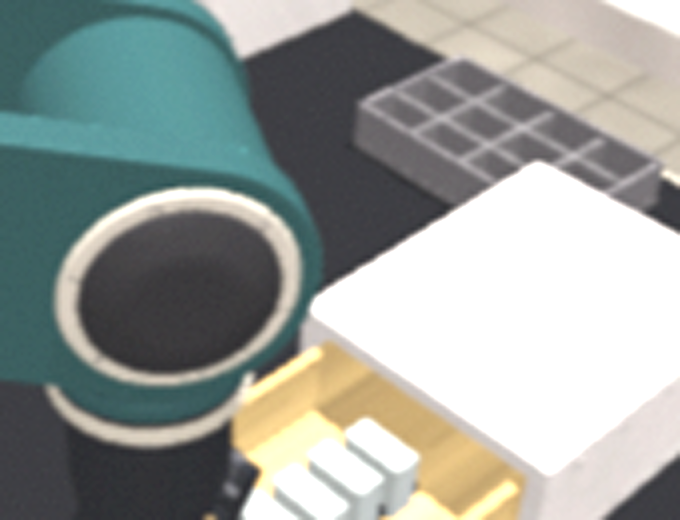

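The drawer is open and the four spacers show at about (260,500) to (380,460) in the crop. I release the handle, lift, and measure the spacers.

Run:
```python
from geo import *
p=state()["ee_pos"]
set_gripper(.026); st()
move_linear([p[0],p[1],.2],velocity=.2); 
reach([.45,-.02,.25],[PI,0,CY]); set_gripper(.06); st("clear")
a=cropimg("top",285,150,65,90,6);b=cropimg("side",280,190,75,100,5)
c=np.zeros((540,390+375,3),np.uint8);c[:540,:390]=a;c[:500,390:]=b
cv2.imwrite("pics/p2.png",c)
```

```text
t7.1 [ 0.4567 -0.2129  0.106 ] F [-0.9  0.1 -0.6] w0.0258 g0
clear t9.9 [ 0.45 -0.02  0.25] F [ 0.3  0.2 -0.8] w0.0602 g0
```

View pics/p2.png

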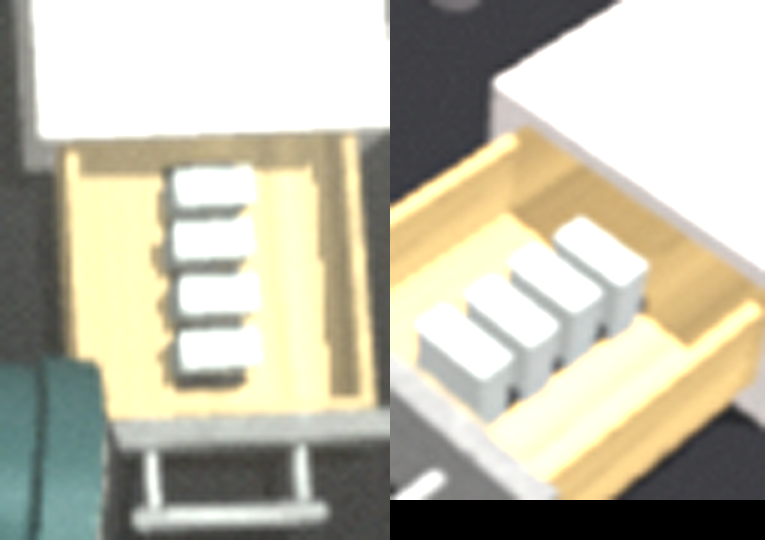

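Run:
```python
from geo import *
np.set_printoptions(precision=4,suppress=True)
for k,s,t in (("a",(465,342),(219,350)),("b",(511,309),(217,294)),("handle",None,(231,516))):
    tp=pix(*t,285,150,6)
    if s:
        x,e=tri(pix(*s,280,190,5,390),tp);print(k,x,e)
        q=x[:2]-CH; print("  chest frame",q@cx,q@[-cx[1],cx[0]])
    else: x=atz("top",tp,.052);print(k,x,(x[:2]-CH)@cx,(x[:2]-CH)@[-cx[1],cx[0]])
```

```text
a [ 0.5458 -0.2085  0.0605] 0.002063229925636489
  chest frame -0.21175719231187273 0.0011464216543180035
b [ 0.5741 -0.2076  0.0612] 0.0010765561258274702
  chest frame -0.18341440476647414 0.0007811997319795499
handle [ 0.4608 -0.2141  0.052 ] -0.29690705289150404 -0.0007231682261901783
```

Spacers a and b sit where expected (tops z ≈ .061, pull ≈ .142). I pick a and place it.

```bash
cat >> geo.py <<'E'
def pick(x):
    o=[PI,0,CY]
    reach(ch(x,.19),o); print(move_linear(ch(x,.103),velocity=.12,threshold=10)); st("at")
    set_gripper(0); st("grip"); z=state()["ee_pos"][2]
    move_linear(ch(x,.23),velocity=.2); st("lift"); return z
def place(x,z):
    o=[PI,0,KY]
    reach(kl(x,.21),o); st("above"); move_linear(kl(x,z+.012),velocity=.15)
    print(move_linear(kl(x,z-.004),velocity=.03,threshold=5)); st("placed")
def release():
    p=state()["ee_pos"]; set_gripper(.06); move_linear([*p[:2],.21],velocity=.2); st("released")
E
python3 - <<'E'
from geo import *
z=pick(-.2125)
place(-.005,z-.010)
E
```

```text
False
at t11.7 [ 0.5455 -0.2097  0.1039] F [ 0.6  0.7 -0.1] w0.0605 g0
grip t12.0 [ 0.5456 -0.2098  0.1042] F [-0.4  1.   5.5] w0.0387 g61
lift t12.8 [ 0.5447 -0.2095  0.2285] F [-0.7  1.2 -1. ] w0.0392 g60
above t14.2 [0.5667 0.1549 0.2099] F [ 0.4 -0.8 -0.9] w0.0390 g60
True
placed t15.5 [0.5668 0.1559 0.0942] F [-2.  -0.5  8.7] w0.0389 g62
```

Run:
```python
from geo import *
release()
z=pick(-.1845)
a=cropimg("top",180,162,50,85,6);b=cropimg("side",165,160,75,65,6)
c=np.zeros((510,300+450,3),np.uint8);c[:510,:300]=a;c[:390,300:]=b
cv2.imwrite("pics/p3.png",c);print(z)
```

```text
released t16.6 [0.5664 0.1558 0.2086] F [-0.  -0.3 -1.1] w0.0600 g0
False
at t18.8 [ 0.5734 -0.2085  0.1038] F [ 0.9  0.4 -0.6] w0.0599 g0
grip t19.1 [ 0.5735 -0.2086  0.1042] F [-0.1  1.6  6. ] w0.0390 g61
lift t19.9 [ 0.5727 -0.2083  0.2285] F [ 0.1  0.2 -0.9] w0.0390 g60
0.10418701851743309
```

View pics/p3.png

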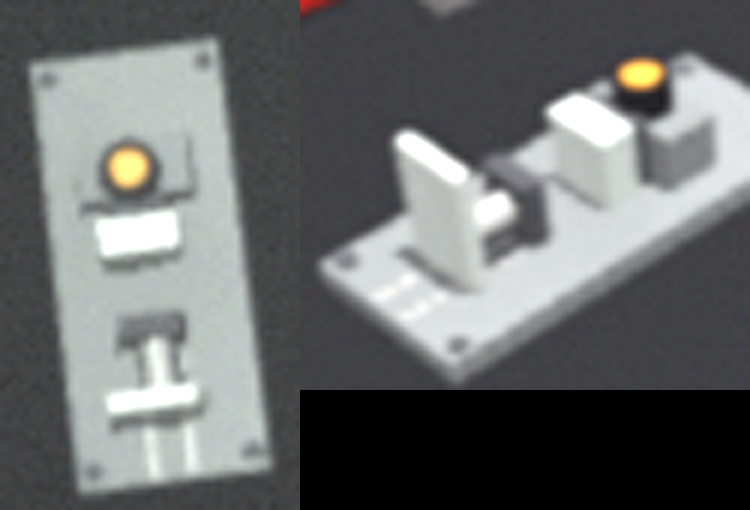

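Spacer a stands upright and square in front of the backstop (top view (138,234)). About 31 mm is free up to the nose, as planned. I place b.

Run:
```python
from geo import *
place(-.028,.0942)
release()
# behind plate: plate rear face at -.095
reach(kl(-.135,.21),[PI,0,KY]); set_gripper(0); st("behind")
a=cropimg("top",180,162,50,85,6);b=cropimg("side",165,160,75,65,6)
c=np.zeros((510,300+450,3),np.uint8);c[:510,:300]=a;c[:390,300:]=b
cv2.imwrite("pics/p4.png",c)
```

```text
above t21.4 [0.544  0.1517 0.21  ] F [-0.1  0.7 -0.8] w0.0388 g60
True
placed t22.6 [0.544  0.1525 0.0942] F [-1.4 -1.   9.9] w0.0391 g61
released t23.7 [0.5436 0.1525 0.2087] F [ 0.4 -0.1 -0.6] w0.0601 g0
behind t24.8 [0.4379 0.1369 0.2099] F [-1.4 -0.1 -0.6] w0.0001 g0
```

View pics/p4.png

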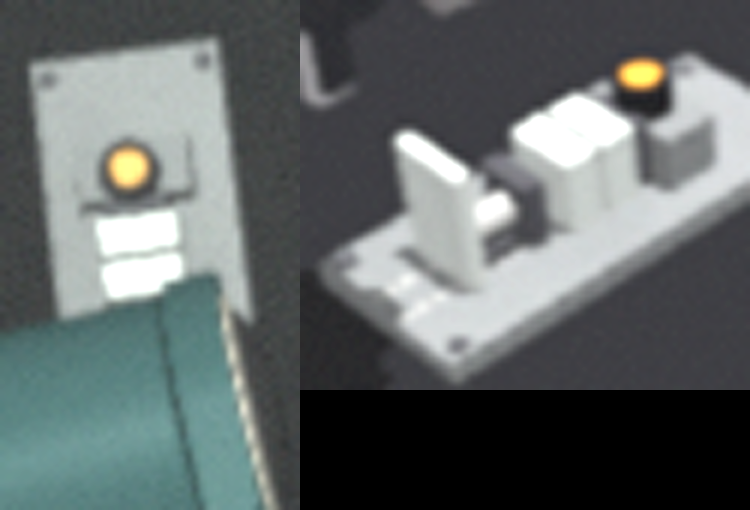

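Both spacers stand upright in line with a small gap between them. I lower the closed fingers behind the plate and push.

Run:
```python
from geo import *
move_linear(kl(-.135,.105),velocity=.15); st("low")
f=lambda:((state()["ee_pos"][:2]-KO)@kx)
print(move_linear(kl(-.065,.105),velocity=.02,threshold=11)); st("push1"); print(f())
pause(.3); st();
```

```text
low t25.8 [0.4382 0.137  0.1058] F [ 0.2 -0.4  0.8] w-0.0002 g0
True
push1 t27.8 [0.4799 0.1431 0.1044] F [-2.8  0.2  0.6] w-0.0003 g0
-0.09244021721007349
 t28.1 [0.4797 0.143  0.1043] F [-3.4 -1.1  0.6] w0.0002 g0
```

Run:
```python
from geo import *
f=lambda:((state()["ee_pos"][:2]-KO)@kx)
for i in range(6):
    r=move_linear(kl(-.065,.105),velocity=.015,threshold=20); pause(.2); st(r); print(f())
    if abs(state()["wrist_force"][0])>12 or not r: break
a=cropimg("top",180,162,50,85,6);b=cropimg("side",165,160,75,65,6)
c=np.zeros((510,300+450,3),np.uint8);c[:510,:300]=a;c[:390,300:]=b
cv2.imwrite("pics/p5.png",c)
```

```text
True t28.8 [0.4799 0.143  0.1033] F [-3.5 -1.   1.2] w0.0002 g0
-0.09248180161239673
True t29.5 [0.4801 0.143  0.1024] F [-2.9 -0.6  0.7] w0.0000 g0
-0.09233236263870218
True t30.2 [0.4802 0.143  0.1015] F [-3.1 -0.4  2. ] w0.0001 g0
-0.09217800554501868
True t30.9 [0.4803 0.1431 0.1007] F [-3.2 -0.1  1.3] w-0.0002 g0
-0.09204028064942998
True t31.6 [0.4805 0.1431 0.1001] F [-3.1 -0.4  1.6] w0.0001 g0
-0.09188445786044677
True t32.3 [0.4806 0.1431 0.0995] F [-3.2 -0.9  1.3] w0.0004 g0
-0.09174386694839631
```

View pics/p5.png

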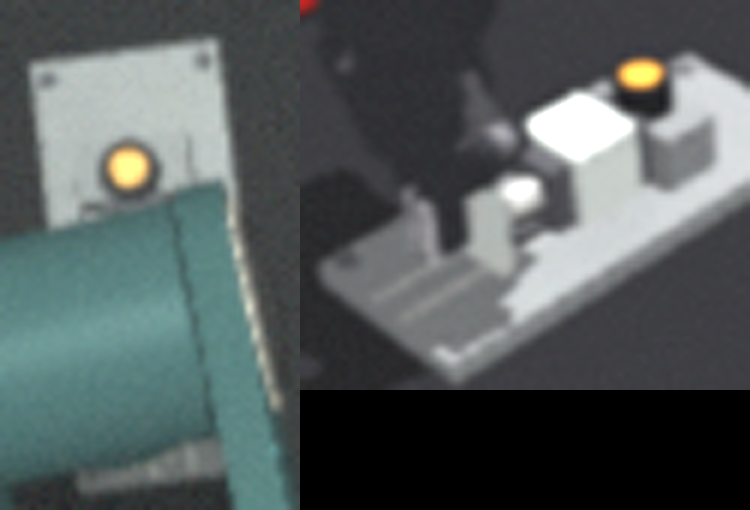

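Both spacers are now face to face and the push meets firm resistance. But after each threshold stop the arm relaxes to about 3 N, which is only the spring. I'll command small steps past contact, without a threshold, to hold a steady push.

Run:
```python
from geo import *
g=lambda:((state()["ee_pos"][:2]-KO)@kx)
x0=g(); 
for i in range(1,25):
    move_linear(kl(x0+.0005*i,.101),velocity=.01); pause(.15)
    s=state();F=-s["wrist_force"][:2]@kx
    print(i,round(g(),5),round(F,1),s["ee_pos"][2].round(4),round(s["clock"],1),flush=True)
    if F>22: break
```

```text
1 -0.09131 4.9 0.1009 32.9
2 -0.09118 9.3 0.1009 33.3
3 -0.09108 14.1 0.1007 33.7
4 -0.09102 18.9 0.1005 34.1
5 -0.09093 25.0 0.1005 34.5
```

Run:
```python
from geo import *
pause(1); st("hold"); print(job_done())
```

```text
hold t35.5 [0.4814 0.1433 0.1005] F [-24.6  -4.5   9.1] w0.0000 g0
the job is handed in; nothing more can be done
None
```

I opened the drawer and stood spacers a and b upright, face to face, in the gap; I handed in at 35.5 s with the press held at about 25 N, where the force rose about 10 N per mm with almost no movement, so I take the stack to be tight against the backstop.

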